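Battery pack and screw cover of a kitchen scale

ROBOT

A 7-joint arm with a two-finger parallel gripper is mounted at the origin on the work surface. World frame = base frame: x ahead of the robot, y to its left, z up, the work surface at z = 0. Lengths are in m, angles in rad, forces in N, time in s.
With the tool pointing down it reaches from about 0.425 to 0.875 m from the base axis. Payload 4.7 kg.
Tool frame: the origin (TCP) lies at the very end of the fingers, on their centre line; the grasp point (between the pads) lies 19 mm behind it; z points along the fingers, y is the direction in which the jaws open and shut (so a half turn about z gives the same grasp; the last joint's range is limited). The gripper opens to 87 mm and grips with 3 to 60 N. Pads are 19 mm wide; open, the fingers measure 117 mm over their backs; the gripper's body (75 mm by 190 mm) begins 51 mm behind the grasp point.
Start: joints at [1.196, 0.321, -0.07, 1.45, 0.023, 1.371, -0.057], TCP at [0.246, -0.602, 0.223] pointing down, gripper open.
Joint ranges: [-2.86, 2.86], [-0.3, 2.09], [-1.38, 1.24], [0.06, 2.45], [-1.56, 4.7], [0.09, 2.05], [-2.69, 2.69]. Speed limits (rad/s): [2.57, 2.57, 3.14, 3.14, 3.14, 3.14, 3.14].

INTERFACE

Orientations are given as a rotation vector (axis times angle).
In Python, from bench import ctrl gives the robot as it stands. The module is installed in compiled form; this text tells all that it offers.
- The arm moves only by the tool move_arm, never from a script. Its arguments are lists of equal length, an entry for each row: "dp": the shift along the tool's x, y, z in units of 30 mm (1.0 is 30 mm), a list of three; "turn": the turn about the tool's z in units of 5 degrees (1.0 is 5 degrees); "jaw": the opening, from -1 (shut) to 1 (fully open). A call has 1 to 5 rows; each row is the pose to reach, as a shift and turn from the pose commanded when the call began, along the tool's axes at that moment; what a row does not reach only later rows make up. A row lasts 1/10 s, in which the tool goes at most 50 mm and 8.59 degrees, less where a joint would pass 70% of its speed; a pose out of reach is approached as far as the arm can. A call with a gripper value outside its range is refused whole. The fingers move at their own pace and stop on an object; "grip_force" is the grip in N (left out, the last holds). Time passes only in rows, so rows that repeat a pose let the fingers close. It gives the time, the measured TCP pose, the force and the opening at its end, in the units of the state.
- ctrl.get_state(): the state, without advancing time (a new reading comes with each control period).
- ctrl.get_image(name): name is "scene" or "top" or "wrist"; returns the picture (480x640x3 uint8, red, green, blue); there is no depth.
- ctrl.camera_info(name): a dict with "intrinsics" (3x3 intrinsics, pixels), "extrinsics" (4x4, takes a point from world to camera coordinates). Camera axes: x right, y up, looking along -z (the intrinsics and any distortion apply to the point x, -y, -z); pixel columns grow to the right and rows downward; lengths in m; the calibration is good to about 2 mm. A picture is of the moment at which its call begins: read the wrist's pose just before it. camera_info takes no time and is no camera call; for the wrist camera it gives the pose at the moment of the call.
- ctrl.close_job(): hands the job in, once; it reports no verdict.
Trained networks look in the newest picture that a camera, given by its name, has taken for a name from the list of things; names that differ only in an ending like _2 or _b are one class to them, and where a whole thing is asked for, a point or a joint stands for the part that bears it (a point fixed in the world has none). Each returns a list of dicts, best first, with "confidence" (0 to 1); they miss things now and then, are a little off and sometimes report something else, mostly with a low value. They report only what shows in the picture. A call takes as long as a camera call. They do not tell look-alikes from the thing itself.
- ctrl.look_for(camera, target): "rect" ([centre column, centre row, width, height] in pixels, round what is visible of it).
- ctrl.masks_of(camera, target): "region" (480x640 bool, what is visible of it) and "rect" ([centre column, centre row, width, height] in pixels, round what is visible of it).
The state is a dict: "time": time; "joint_positions": joint angles; "qd": joint speeds; "joint_torque": joint torques, N m; "position": TCP position; "tool_rot": TCP orientation; "ft_force": force on the tool from outside, world axes, zero at the start; "torque": the same for the moment, N m; "grip_width": opening from 0.0 (shut) to 1.0 (fully open).
Only numpy, scipy, OpenCV 4.12 (cv2) and the standard library are available. Lean on these libraries where they do the work, as an engineer would, in place of code of your own. Each camera call takes 0.05 s, during which the arm holds its last target. There are 200 camera calls.

TASK

The kitchen scale lies upside down with its battery bay open: press the battery pack down into the bay until its top is flush with the scale's underside. Then pick up the ribbed cover plate and hold it level about a centimetre above the bay, touching neither scale nor pack, with its three holes lined up over the three threaded holes so that the screws can go straight in. Finish while holding it there, and leave the milk cartons, the jug and the dish of screws alone.

Things in the scene. Friction and masses are not known exactly. Their poses are not given: they have to be found in the camera images.
- scale: kitchen scale lying upside down, fixed to the worktop: white shell 220 x 170 mm (x by y) on a 230 x 180 mm platform; its flat upper face (the underside of the scale) is 45 mm above the worktop, with a rubber foot (20 mm across, 5 mm high) at each corner, 94 mm in x and 69 mm in y from the centre. Origin: centre of the base on the worktop, z up. It stands turned a little (up to about 0.35 rad) about z.
- bay (a point): centre of the mouth of the battery bay, at the level of the scale's upper face, axes as the scale's. The bay is a rectangular recess 68 mm (x) by 44 mm (y), 30 mm deep, with a 1 mm chamfer. On its floor stand stiff contacts 6 mm high: they hold the pack 6 mm proud until it is pressed down with about 7 to 10 N, and then stay down.
- thread_a (a point): mouth of threaded hole a (7 mm across, thin brass rim) in the scale's upper face. Sites a and b are the pair at the -x end, c the single one at the +x end (the plate and the scale have the same pattern: a at x -48, y +33; b at x -48, y -33; c at x +48, y 0 mm from the centre).
- thread_b (a point): mouth of threaded hole b, as thread_a
- thread_c (a point): mouth of threaded hole c, as thread_a
- contacts (a joint): how far the contacts in the bay floor are pressed down: 0 m as found, 0.006 m fully down (pack flush)
- pack_mid (a point): centre of the battery pack, half-way up: a black block with a paper patch on top, 64 mm (x) by 40 mm (y) by 30 mm high, about 0.14 kg, lying flat on the worktop (its centre at 15 mm). It fits the bay with 2 mm play on each side, either way round, its 64 mm along the bay's 68 mm.
- cover_rib (a point): grip point in the middle of the cover plate's rib, 15 mm above the plate's underside. The cover is a grey plate 124 mm (x) by 94 mm (y) by 4 mm with three 13 mm through holes, about 0.13 kg, lying flat on the worktop, rib up; the rib stands on its centre, 50 mm long along x, 12 mm thick (y), from 4 to 26 mm above the underside. z up, x towards the single hole c. It matches the scale only with its x along the scale's x.
- cover_hole_a (a point): centre of hole a of the cover plate, at its underside. Sites a and b are the pair at the -x end, c the single one at the +x end (the plate and the scale have the same pattern: a at x -48, y +33; b at x -48, y -33; c at x +48, y 0 mm from the centre).
- cover_hole_b (a point): centre of hole b of the cover plate, at its underside
- cover_hole_c (a point): centre of hole c of the cover plate (the single one), at its underside
- pack: the battery pack of pack_mid; origin at the centre of its underside
- cover: the cover plate of cover_rib; origin at the centre of its underside
- carton1: small milk carton 50 x 50 x 75 mm, white and blue, standing on the worktop; origin at the centre of its base; leave alone
- carton2: second milk carton like carton1; leave alone
- jug: white open jug, 90 mm across, 100 mm high, handle at its side; origin at the centre of its base; leave alone
- dish: small white dish, 72 mm across, 18 mm high, with three screws in it; origin at the centre of its base; leave alone
Things that resemble listed ones, but are neither listed nor needed, are in the scene too. Several things look just like the pack: the one meant starts farthest to the robot's right.

How it is judged:
By the outcome, as a careful person would: the job done as asked, in the order asked, and still so for the second after the job is handed in, while the arm keeps its last pose, push and grip.
It also fails if it takes over 64 s, if anything falls off the work surface, if the arm or the gripper's body presses on something with over 40 N, if the wrist force passes 120 N, or if a joint passes its speed limit or range.

## Working session

There is one attempt and no reset: what is moved stays moved. The work goes in short steps, Python scripts to look and compute and a tool call to move; the robot and the scene stay as the last step left them, time stands still between calls to the robot, and variables do not carry over. Pictures are saved under pics/ and viewed, about 8 in all and at most 12, crops included, and the job is handed in when it is done.

Besides the shell and the picture viewer there is one more tool, called after "Emit:" as name([rows], argument=value, ...), one row to a line, values as JSON. move_arm: Moves the arm, as the interface text tells. Its arguments: {"type":"object","properties":{"dp":{"type":"array","items":{"type":"array","items":{"type":"number"}}},"turn":{"type":"array","items":{"type":"number"}},"jaw":{"type":"array","items":{"type":"number"}},"grip_force":{"type":"number"}},"required":["dp","turn","jaw"]}

```bash
mkdir -p pics && cat > h.py <<'E'
import numpy as np, cv2
from bench import ctrl
def snap(cam,fn=None):
    info=ctrl.camera_info(cam); im=ctrl.get_image(cam)
    if fn: cv2.imwrite('pics/'+fn,im[:,:,::-1])
    return im,info
def ray(info,uv):
    K=np.array(info['intrinsics']);E=np.array(info['extrinsics'])
    d=np.linalg.inv(K)@np.array([uv[0],uv[1],1.]); d=np.array([d[0],-d[1],-d[2]])
    R=E[:3,:3];return -R.T@E[:3,3],R.T@d
def p2w(info,uv,z):
    o,d=ray(info,uv);return o+d*(z-o[2])/d[2]
def w2p(info,p):
    K=np.array(info['intrinsics']);E=np.array(info['extrinsics'])
    c=E[:3,:3]@np.array(p)+E[:3,3];q=K@np.array([c[0],-c[1],-c[2]]);return q[:2]/q[2]
E
python3 - <<'E'
from h import *
s=ctrl.get_state();print(s)
for c in ['scene','top']:
    im,i=snap(c,c+'0.png');print(c,i)
    for t in ['scale','pack','cover','carton1','jug','dish','cover_hole_a','thread_a']:
        z={'scale':.045,'pack':.03,'thread_a':.045}.get(t,0.005)
        for r in ctrl.look_for(c,t):
            print(t,round(r['confidence'],2),np.round(r['rect']),p2w(i,r['rect'][:2],z).round(3))
E
```

```text
{'time': 0.0, 'joint_positions': array([ 1.19607653,  0.32181233, -0.07008023,  1.45166467,  0.0225826 ,
        1.37081577, -0.05686942]), 'qd': array([ 0.00153999, -0.0006228 ,  0.00041432,  0.00081926,  0.00070277,
        0.00103315,  0.00163534]), 'joint_torque': array([-8.13379120e-04, -4.91292214e+01, -4.04678872e-01, -3.12529600e+01,
       -6.41090423e-02,  4.36675921e-02,  1.73954695e-04]), 'position': array([ 0.24615822, -0.6009846 ,  0.2214736 ]), 'tool_rot': array([-3.08057026e+00, -6.06639382e-01,  7.08462356e-04]), 'ft_force': array([ 0.62593229, -0.98269013,  0.46185965]), 'torque': array([-0.01928118, -0.02470982,  0.03298476]), 'grip_width': 0.9990931198272942}
scene {'intrinsics': array([[438.78829478,   0.        , 319.9454614 ],
       [  0.        , 438.78829478, 233.51115274],
       [  0.        ,   0.        ,   1.        ]]), 'extrinsics': array([[ 0.40110888,  0.91597114, -0.01041803, -0.20294286],
       [-0.69412872,  0.31134484,  0.64903752,  0.35357215],
       [ 0.59774324, -0.25310325,  0.76068506, -1.38890486],
       [ 0.        ,  0.        ,  0.  
[... 1411 characters left out ...]
1.  30.  22.] [ 0.497 -0.224  0.03 ]
pack 0.6 [318. 220. 115. 128.] [0.586 0.024 0.03 ]
pack 0.59 [382. 335.  36.  26.] [ 0.354 -0.098  0.03 ]
cover 0.57 [184. 272.  65.  70.] [0.489 0.304 0.005]
cover 0.46 [494. 292.  28.  42.] [ 0.434 -0.326  0.005]
carton1 0.96 [250. 145.  36.  36.] [0.759 0.167 0.005]
carton1 0.81 [196. 176.  38.  37.] [0.694 0.281 0.005]
jug 0.61 [472. 163.  66.  54.] [ 0.703 -0.299  0.005]
dish 0.7 [342. 134.  38.  37.] [ 0.777 -0.028  0.005]
dish 0.46 [183. 273.  69.  68.] [0.488 0.305 0.005]
cover_hole_a 0.66 [182. 273.  67.  74.] [0.488 0.307 0.005]
cover_hole_a 0.61 [494. 293.  31.  34.] [ 0.432 -0.326  0.005]
thread_a 0.75 [317. 222. 115. 127.] [0.581 0.025 0.045]
```

View pics/top0.png

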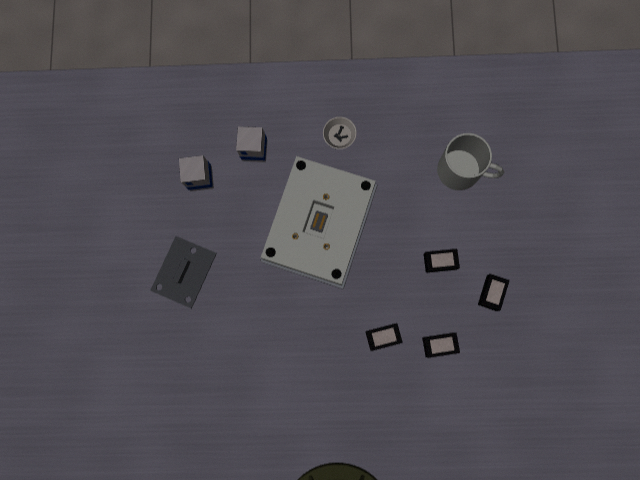

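View pics/scene0.png

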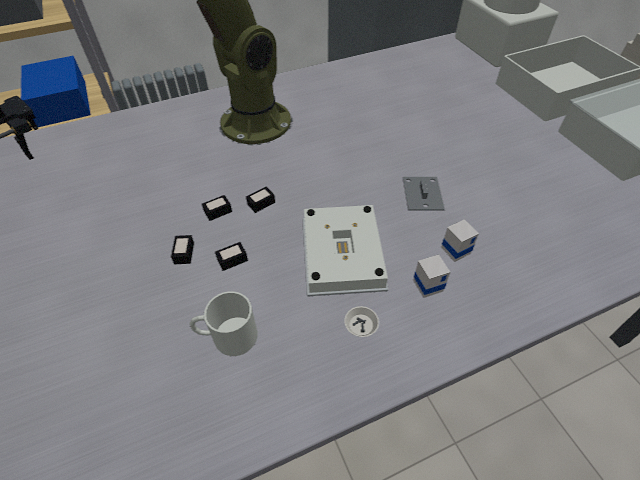

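The top view shows four black packs, at pixels (494,293), (443,261), (440,346) and (382,335). The one farthest to the robot's right is (494,293), y ≈ -0.32, so I choose that one. The single hole of the scale is at (326,196) and of the cover at (193,251), both towards +x.

```bash
cat >> h.py <<'E'
from scipy.spatial.transform import Rotation as Ro
def fit(pts):  # a,b,c world xy -> centre,yaw
    m=np.array([[-.048,.033],[-.048,-.033],[.048,0]]);p=np.array(pts)[:,:2]
    mc=m-m.mean(0);pc=p-p.mean(0)
    th=np.arctan2((mc[:,0]*pc[:,1]-mc[:,1]*pc[:,0]).sum(),(mc*pc).sum())
    R=np.array([[np.cos(th),-np.sin(th)],[np.sin(th),np.cos(th)]])
    c=p.mean(0)-R@m.mean(0)
    return c,th,np.abs(p-(m@R.T+c)).max()
def go(pos,yaw=None):
    """print the dp/turn to bring TCP to pos, tool x along yaw (mod pi) """
    s=ctrl.get_state();R=Ro.from_rotvec(s['tool_rot']).as_matrix()
    d=R.T@(np.array(pos)-s['position'])/.03
    cur=np.arctan2(R[1,0],R[0,0])
    t=0 if yaw is None else -((yaw-cur+np.pi/2)%np.pi-np.pi/2)  # tool z down: turn about it is -yaw
    print('go dp',d.round(3),'turn',round(np.degrees(t)/5,3),'curyaw',cur.round(3),'pos',s['position'].round(4),'tilt',R[:,2].round(4),'F',s['ft_force'].round(1),'w',round(s['grip_width'],3),'t',round(s['time'],2),'q7',s['joint_positions'][6].round(2))
E
python3 - <<'E'
from h import *
im=cv2.imread('pics/top0.png');i=ctrl.camera_info('top')
for n,px,z in [('scale',[(295,236),(326,246),(326,196)],.045),('cover',[(160,287),(190,299),(193,251)],.004)]:
    print(n,fit([p2w(i,p,z) for p in px]))
g=im.max(2)[270:320,470:520]
m=(g<45).astype('u1');m=cv2.morphologyEx(m,cv2.MORPH_CLOSE,np.ones((5,5)))
c=max(cv2.findContours(m,0,1)[0],key=cv2.contourArea)
b=cv2.boxPoints(cv2.minAreaRect(c))+[470,270]
w=np.array([p2w(i,p,.03) for p in b]);print(w.round(3),w.mean(0))
e=max([w[1]-w[0],w[2]-w[1]],key=np.linalg.norm);y=np.arctan2(e[1],e[0]);print('len',np.linalg.norm(w[1]-w[0]),np.linalg.norm(w[2]-w[1]),y)
w=w.mean(0)
go([w[0],w[1],.2],y)
E
```

```text
scale (array([0.58687234, 0.02307321]), np.float64(-0.34573156400371063), np.float64(0.0004917276868970921))
cover (array([0.49121371, 0.3036728 ]), np.float64(-0.3948207854107704), np.float64(0.001736636186262741))
[[ 0.408 -0.285  0.03 ]
 [ 0.471 -0.308  0.03 ]
 [ 0.456 -0.352  0.03 ]
 [ 0.394 -0.328  0.03 ]] [ 0.43211903 -0.31812846  0.03      ]
len 0.0667019183880387 0.0458256556332847 -0.36201775635623107
go dp [ 9.31  -6.395  0.752] turn 8.604 curyaw 0.389 pos [ 0.2464 -0.6015  0.2226] tilt [-0.e+00 -1.e-04 -1.e+00] F [ 0.1  0.  -0.5] w 0.999 t 0.9 q7 -0.06
```

Emit:
move_arm([
  [9.31,-6.4,0.75],
  [9.31,-6.4,0.75],
  [9.31,-6.4,0.75],
  [9.31,-6.4,0.75],
  [9.31,-6.4,0.75],
], turn=[8.6,8.6,8.6,8.6,8.6], jaw=[1,1,1,1,1])

```text
time: 1.4
position: [0.3792, -0.3989, 0.2068]
tool_rot: [3.096, -0.529, 0.001]
ft_force: [0.6, -0.2, -0.4]
grip_width: 1.0
```

```bash
python3 - <<'E'
from h import *
go([.432,-.318,.2],-.362)
E
```

```text
go dp [ 0.764 -3.129  0.227] turn 0.269 curyaw -0.338 pos [ 0.3792 -0.3989  0.2068] tilt [ 6.e-04 -6.e-04 -1.e+00] F [ 0.6 -0.2 -0.4] w 1.0 t 1.4 q7 -1.16
```

Emit:
move_arm([
  [0.76,-3.1,0.23],
  [0.76,-3.1,0.23],
  [0.76,-3.1,0.23],
  [0.76,-3.1,0.23],
  [0.76,-3.1,0.23],
], turn=[0.27,0.27,0.27,0.27,0.27], jaw=[1,1,1,1,1])

```text
time: 1.9
position: [0.4293, -0.3218, 0.1999]
tool_rot: [3.09, -0.56, -0.0]
ft_force: [0.4, -0.7, -0.3]
grip_width: 1.002
```

```bash
python3 - <<'E'
from h import *
go([.432,-.318,.2],-.362)
im,i=snap('wrist','w1.png')
for r in ctrl.masks_of('wrist','pack'): print(r['confidence'],np.round(r['rect']),p2w(i,r['rect'][:2],.03))
print(w2p(i,[.432,-.318,.03]), -i['extrinsics'][:3,:3].T@i['extrinsics'][:3,3],i['extrinsics'])
E
```

```text
go dp [ 0.04  -0.149 -0.003] turn 0.041 curyaw -0.358 pos [ 0.4293 -0.3218  0.1999] tilt [-3.e-04 -9.e-04 -1.e+00] F [ 0.4 -0.7 -0.3] w 1.002 t 1.9 q7 -1.36
0.96 [197. 184.  90.  71.] [ 0.49851849 -0.22605913  0.03      ]
0.93 [262. 317.  64.  30.] [ 0.35200312 -0.22770052  0.03      ]
0.81 [319. 211.  44.  68.] [ 0.43509653 -0.32218768  0.03      ]
0.66 [166. 321.  22.  11.] [ 0.38247558 -0.13286006  0.03      ]
[316.10352333 215.83082018] [ 0.50551798 -0.3500201   0.36111466] [[-0.35150867 -0.93618409  0.0010008  -0.1503507 ]
 [ 0.89504596 -0.33637558 -0.29282109 -0.46445806]
 [ 0.27447109 -0.10203339  0.95616673 -0.51974963]
 [ 0.          0.          0.          1.        ]]
```

View pics/w1.png

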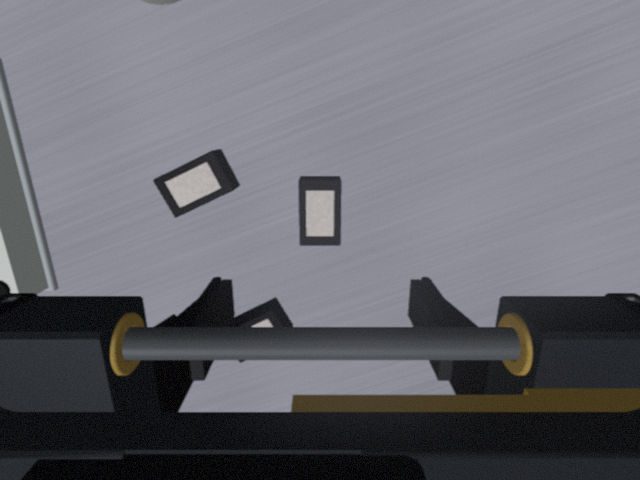

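The wrist view shows the chosen pack at (320,214), aligned with the jaws and with no pack to its right. I'll refine its centre from the paper patch and then descend.

```bash
python3 - <<'E'
from h import *
i=ctrl.camera_info('wrist')
im=cv2.imread('pics/w1.png')[170:255,290:350]
def f(m):
    c=max(cv2.findContours(m.astype('u1'),0,1)[0],key=cv2.contourArea);r=cv2.minAreaRect(c)
    b=cv2.boxPoints(r)+[290,170];w=np.array([p2w(i,p,.03) for p in b])
    e=max([w[1]-w[0],w[2]-w[1]],key=np.linalg.norm)
    print(b.mean(0),w.mean(0).round(4),np.linalg.norm(w[1]-w[0]).round(4),np.linalg.norm(w[2]-w[1]).round(4),np.arctan2(e[1],e[0]))
    return w.mean(0)
f(im.min(2)<75)
w=f(im.min(2)>140)
go([w[0],w[1],.07],-.362)
E
```

```text
[319.5 210.5] [ 0.4347 -0.3228  0.03  ] 0.0374 0.0644 2.796717823151829
[319.5 213. ] [ 0.4329 -0.3221  0.03  ] 0.0249 0.0424 2.7910330782820827
go dp [ 0.119 -0.046  4.326] turn 0.027 curyaw -0.36 pos [ 0.4291 -0.322   0.1998] tilt [-2.e-04 -5.e-04 -1.e+00] F [-0.8 -0.7  0.4] w 1.001 t 2.0 q7 -1.36
```

Emit:
move_arm([
  [0.12,-0.05,4.5],
  [0.12,-0.05,4.5],
  [0.12,-0.05,4.5],
  [0.12,-0.05,5.95],
  [0.12,-0.05,5.95],
], turn=[-0.1,-0.1,-0.1,-0.1,-0.1], jaw=[1,1,1,1,1])

```text
time: 2.5
position: [0.4288, -0.3184, 0.0156]
tool_rot: [-3.088, 0.546, 0.017]
ft_force: [-1.3, -0.6, 0.2]
grip_width: 1.0
```

Emit:
move_arm([
  [0,0,0.0],
  [0,0,0.0],
  [0,0,0.0],
  [0,0,0.0],
  [0,0,0.0],
], turn=[0,0,0,0,0], jaw=[0,-0.2,-1,-1,-1], grip_force=20)

```text
time: 3.0
position: [0.4347, -0.3207, 0.0225]
tool_rot: [3.093, -0.543, 0.003]
ft_force: [-0.5, 0.2, -0.2]
grip_width: 0.632
```

```bash
python3 - <<'E'
from h import *
go([.433,-.322,.021],-.362)
E
```

```text
go dp [-0.038  0.061  0.049] turn 0.163 curyaw -0.348 pos [ 0.4347 -0.3207  0.0225] tilt [ 0.0016 -0.0014 -1.    ] F [-0.5  0.2 -0.2] w 0.632 t 3.0 q7 -1.39
```

Emit:
move_arm([
  [0,0,0.0],
  [0,0,0.0],
  [0,0,0.0],
  [0,0,0.0],
  [0,0,0.0],
], turn=[0,0,0,0,0], jaw=[-1,-1,-1,-1,-1])

```text
time: 3.5
position: [0.4341, -0.3207, 0.0216]
tool_rot: [3.093, -0.544, 0.001]
ft_force: [-1.0, -0.4, 4.3]
grip_width: 0.456
```

Emit:
move_arm([
  [0,0,-0.3],
  [0,0,-1],
  [0,0,-2],
  [0,0,-3],
  [0,0,-3],
], turn=[0,0,0,0,0], jaw=[-1,-1,-1,-1,-1])

```text
time: 4.0
position: [0.4367, -0.3213, 0.1157]
tool_rot: [3.091, -0.543, 0.011]
ft_force: [0.3, -1.3, -1.0]
grip_width: 0.455
```

```bash
python3 - <<'E'
from h import *
go([.587-.02,.023,.13],-.346)
E
```

```text
go dp [  0.178 -12.269  -0.497] turn -0.017 curyaw -0.347 pos [ 0.4367 -0.3213  0.1157] tilt [ 0.0064 -0.0041 -1.    ] F [ 0.3 -1.3 -1. ] w 0.455 t 4.0 q7 -1.37
```

Emit:
move_arm([
  [-1,-12.2,-1.5],
  [-1,-12.2,-1.5],
  [-1,-12.2,-1.5],
  [-1,-12.2,-1.5],
  [-1,-12.2,-1.5],
], turn=[0,0,0,0,0], jaw=[-1,-1,-1,-1,-1])

```text
time: 4.5
position: [0.4986, -0.0784, 0.141]
tool_rot: [-3.094, 0.544, 0.002]
ft_force: [0.6, -0.5, -1.8]
grip_width: 0.456
```

```bash
python3 - <<'E'
from h import *
go([.512,.05,.16],-.346)
E
```

```text
go dp [-1.039 -4.176 -0.632] turn -0.021 curyaw -0.348 pos [ 0.4986 -0.0784  0.141 ] tilt [-1.5e-03  5.0e-04 -1.0e+00] F [ 0.6 -0.5 -1.8] w 0.456 t 4.5 q7 -1.85
```

Emit:
move_arm([
  [-1.04,-4.1,-0.6],
  [-1.04,-4.1,-0.6],
  [-1.04,-4.1,-0.6],
  [-1.04,-4.1,-0.6],
  [-1.04,-4.1,-0.6],
], turn=[0,0,0,0,0], jaw=[-1,-1,-1,-1,-1])

```text
time: 5.0
position: [0.511, 0.0461, 0.1588]
tool_rot: [3.094, -0.54, -0.003]
ft_force: [0.1, -0.0, -1.7]
grip_width: 0.452
```

```bash
python3 - <<'E'
from h import *
go([.512,.05,.16],-.346)
im,i=snap('wrist','w2.png')
import pickle;pickle.dump(i,open('w2.pkl','wb'))
for n,p in dict(a=(-.048,.033),b=(-.048,-.033),c=(.048,0),bay=(0,0)).items():
    c,s=np.cos(-.346),np.sin(-.346); print(n,w2p(i,[.587+c*p[0]-s*p[1],.023+s*p[0]+c*p[1],.045]).round(1))
E
```

```text
go dp [-0.014 -0.135 -0.041] turn 0.003 curyaw -0.346 pos [0.511  0.0461 0.1588] tilt [-1.8e-03 -3.0e-04 -1.0e+00] F [ 0.1 -0.  -1.7] w 0.452 t 5.0 q7 -2.1
a [272.7 194.7]
b [358.4 194.7]
c [314.9  57.1]
bay [315.2 129.6]
```

View pics/w2.png

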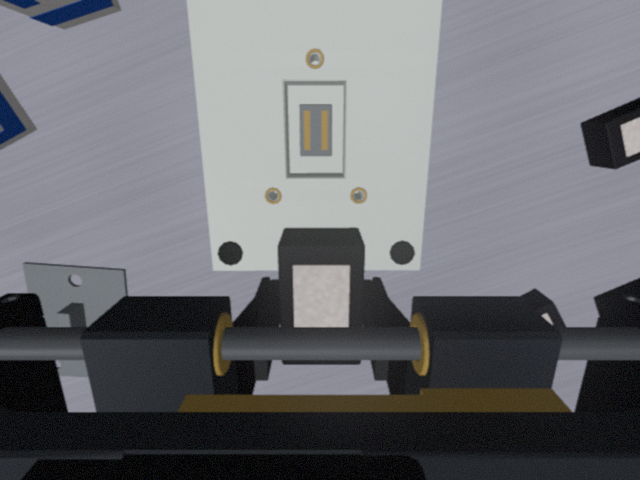

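Bay outlined at (284–346, 81–178), threads at (273,195), (358,195) and (315,58). All are within 1 px of the predicted positions. The pack's front top edge is at row about 247, columns 281–361.

```bash
python3 - <<'E'
from h import *
import pickle
i=pickle.load(open('w2.pkl','rb'))
im=cv2.imread('pics/w2.png')
# refine threads: brass blobs
hsv=cv2.cvtColor(im,cv2.COLOR_BGR2HSV)
pts=[]
for u,v in [(273,195),(358,195),(315,58)]:
    m=(hsv[v-14:v+15,u-14:u+15,1]>60).astype('u1')
    c=max(cv2.findContours(m,0,1)[0],key=cv2.contourArea)
    q=cv2.minEnclosingCircle(c);pts.append(p2w(i,np.array(q[0])+[u-14,v-14],.045));print(q)
C,th,e=fit(pts);print('scale',C,th,e)
x=np.array([.5108,.046]) # TCP (measured)
s=ctrl.get_state();R=Ro.from_rotvec(s['tool_rot']).as_matrix();tp=s['position'];print(tp)
g=im[225:300,320].max(1);print(list(zip(range(225,270),g[:45])))
for z in (.0085,.0105):
  for uv in [(321,247),(281,247),(361,247),(321,264)]:
    p=p2w(i,uv,tp[2]+z);print(z,uv,(R.T@(p-tp)).round(4))
print('bottom',(R.T@(p2w(i,(321.5,229),tp[2]-.021)-tp)).round(4))
E
```

```text
((13.5, 14.5), 7.905794143676758)
((14.166666984558105, 13.833333015441895), 7.835206031799316)
((13.5, 14.44444465637207), 9.56872844696045)
scale [0.58658852 0.02341137] -0.3433941134608389 0.00033863544482515273
[0.51106399 0.0446746  0.15863643]
[(225, np.uint8(190)), (226, np.uint8(186)), (227, np.uint8(156)), (228, np.uint8(93)), (229, np.uint8(59)), (230, np.uint8(61)), (231, np.uint8(58)), (232, np.uint8(57)), (233, np.uint8(58)), (234, np.uint8(60)), (235, np.uint8(56)), (236, np.uint8(63)), (237, np.uint8(61)), (238, np.uint8(52)), (239, np.uint8(57)), (240, np.uint8(55)), (241, np.uint8(53)), (242, np.uint8(58)), (243, np.uint8(58)), (244, np.uint8(58)), (245, np.uint8(61)), (246, np.uint8(63)), (247, np.uint8(61)), (248, np.uint8(62)), (249, np.uint8(59)), (250, np.uint8(63)), (251, np.uint8(59)), (252, np.uint8(60)), (253, np.uint8(60)), (254, np.uint8(58)), (255, np.uint8(60)), (256, np.uint8(57)), (257, np.uint8(59)), (258, np.uint8(62)), (259, np.uint8(60)), (260, np.uint8(56)), (261, np.uint8(60)), (262, np.uint8(59)), (263, np.uint8(56)), (264, np.uint8(87)), (265, np.uint8(143)), (266, np.uint8(172)), (267, np.uint8(178)), (268, np.uint8(179)), (269, np.uint8(178))]
0.0085 (321, 247) [ 0.0295 -0.0014 -0.0086]
0.0085 (281, 247) [ 0.0295 -0.0193 -0.0086]
0.0085 (361, 247) [ 0.0295  0.0165 -0.0085]
0.0085 (321, 264) [ 0.0214 -0.0014 -0.0085]
0.0105 (321, 247) [ 0.0302 -0.0014 -0.0106]
0.0105 (281, 247) [ 0.0302 -0.019  -0.0106]
0.0105 (361, 247) [ 0.0302  0.0162 -0.0105]
0.0105 (321, 264) [ 0.0222 -0.0014 -0.0105]
bottom [ 0.0296 -0.0011  0.0209]
```

```bash
python3 - <<'E'
from h import *
go([.5881,.0218,.078],-.3435)
E
```

```text
go dp [ 2.678 -0.163  2.683] turn -0.054 curyaw -0.348 pos [0.5111 0.0447 0.1586] tilt [-2.e-03 -6.e-04 -1.e+00] F [-0.5 -0.3 -0.8] w 0.459 t 5.05 q7 -2.1
```

Emit:
move_arm([
  [2.68,-0.16,0],
  [2.68,-0.16,1.5],
  [2.68,-0.16,2.6],
  [2.68,-0.16,2.6],
  [2.68,-0.16,2.6],
], turn=[-0.05,-0.05,-0.05,-0.05,-0.05], jaw=[-1,-1,-1,-1,-1])

```text
time: 5.55
position: [0.5879, 0.0215, 0.081]
tool_rot: [3.094, -0.539, -0.005]
ft_force: [0.3, -0.3, -0.8]
grip_width: 0.459
```

Emit:
move_arm([
  [0,0,0],
  [0,0,0],
], turn=[0,0], jaw=[-1,-1])

```text
time: 5.75
position: [0.5903, 0.0227, 0.0842]
tool_rot: [-3.095, 0.537, -0.006]
ft_force: [-0.9, -0.4, -0.8]
grip_width: 0.462
```

```bash
python3 - <<'E'
from h import *
go([.5881,.0218,.072],-.3435)
im,i=snap('wrist','w3.png')
import pickle;pickle.dump(i,open('w3.pkl','wb'))
go([.5881,.0218,.072],-.3435)
E
```

```text
go dp [-0.059  0.054  0.405] turn 0.002 curyaw -0.343 pos [0.5903 0.0227 0.0842] tilt [ 4.e-03 -5.e-04 -1.e+00] F [-0.9 -0.4 -0.8] w 0.462 t 5.75 q7 -2.14
go dp [-0.056  0.052  0.397] turn 0.003 curyaw -0.343 pos [0.5902 0.0227 0.0839] tilt [ 3.6e-03 -6.0e-04 -1.0e+00] F [-1.1  0.7 -0.9] w 0.459 t 5.8 q7 -2.14
```

View pics/w3.png

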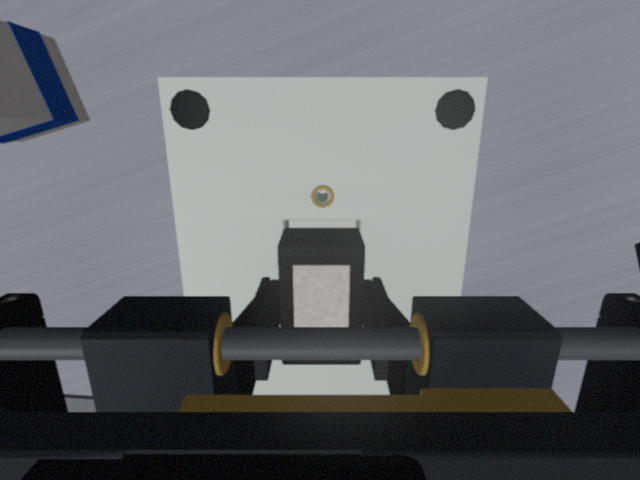

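Pack bottom front edge is at row ~228 (cols 284–359). The bay's front rim is at row ~220 (cols 284–361), with thread c at (322,196).

```bash
python3 - <<'E'
from h import *
import pickle
i=pickle.load(open('w3.pkl','rb'));im=cv2.imread('pics/w3.png')
s=ctrl.get_state();R=Ro.from_rotvec(s['tool_rot']).as_matrix();tp=s['position']
T=lambda uv,z:(R.T@(p2w(i,uv,z)-tp)*1000).round(1)
print(im[212:236,322].max(1))
print('rim row222',im[223,276:370].max(1))
print('pack row232',im[233,276:370].max(1))
zb=tp[2]-.0215
print('pack front',T((321.5,228.5),zb),T((284,228.5),zb),T((359,228.5),zb))
hsv=cv2.cvtColor(im,cv2.COLOR_BGR2HSV)
m=(hsv[182:211,308:337,1]>60).astype('u1');c=max(cv2.findContours(m,0,1)[0],key=cv2.contourArea);q=np.array(cv2.minEnclosingCircle(c)[0])+[308,182]
print('c',q,T(q,.045))
for v in (219,220,222):print('bay front',v,T((322.5,v),.045))
for u in (284,361):print('bay side',T((u,222),.045))
E
```

```text
[181 180 182 181 182 181 178 171 174 177 181 181 179 180 172 147  91  58
  53  58  51  48  57  56]
rim row222 [182 180 181 182 181 179 165 151 130 110 102  99 116 164 180 182 180 181
 181 181 182 180 181 179 180 181 179 179 181 179 180 178 179 180 180 180
 179 180 180 180 180 179 179 178 179 178 181 177 180 180 179 180 181 180
 179 180 179 180 178 181 179 179 181 178 179 177 179 180 179 180 180 177
 179 179 179 180 179 179 175 156 134 127 124 134 151 169 178 177 179 178
 178 177 180 180]
pack row232 [181 181 182 180 180 160 116  71  54  56  54  57  55  55  53  52  54  55
  54  54  56  53  54  60  59  55  51  57  53  56  58  59  55  52  57  53
  55  54  57  53  51  57  52  53  51  54  48  52  53  54  52  60  56  55
  58  57  60  55  58  56  53  57  53  59  55  56  60  57  49  58  61  53
  58  54  55  59  56  54  58  59  58  57  60  75 118 161 178 179 179 179
 179 180 179 177]
pack front [30.3  0.2 21.6] [ 30.3 -19.5  21.6] [30.3 20.  21.6]
c [321.89999962 196.        ] [44.3  0.5 39.1]
bay front 219 [31.1  0.8 39. ]
bay front 220 [30.5  0.8 39. ]
bay front 222 [29.3  0.8 39. ]
bay side [ 29.3 -21.3  39.1]
bay side [29.3 22.9 39. ]
```

Emit:
move_arm([
  [-0.07,0.02,0],
  [-0.07,0.02,0.15],
  [-0.07,0.02,0.3],
  [-0.07,0.02,0.45],
  [-0.07,0.02,0.45],
], turn=[0,0,0,0,0], jaw=[-1,-1,-1,-1,-1])

```text
time: 6.3
position: [0.5861, 0.0227, 0.067]
tool_rot: [3.095, -0.537, -0.003]
ft_force: [-0.2, -0.8, -2.7]
grip_width: 0.457
```

```bash
python3 - <<'E'
from h import *
im,i=snap('wrist','w4.png')
s=ctrl.get_state();R=Ro.from_rotvec(s['tool_rot']).as_matrix();tp=s['position']
go([.5867,.0215,.048],-.3435)
T=lambda uv,z:(R.T@(p2w(i,uv,z)-tp)*1000).round(1)
hsv=cv2.cvtColor(im,cv2.COLOR_RGB2HSV)
m=(hsv[150:222,295:350,1]>60).astype('u1');c=max(cv2.findContours(m,0,1)[0],key=cv2.contourArea);q=np.array(cv2.minEnclosingCircle(c)[0])+[295,150]
print('c-48',q,T(q,.045)-[48,0,0])
g=im[:,322].max(1)[205:240];print(g)
cv2.imwrite('pics/w4c.png',cv2.resize(im[150:300,240:400,::-1],None,fx=4,fy=4))
E
```

```text
go dp [0.024 0.035 0.647] turn 0.002 curyaw -0.343 pos [0.5864 0.0227 0.0674] tilt [-0.0013  0.     -1.    ] F [-0.7 -0.2 -0.9] w 0.456 t 6.35 q7 -2.14
c-48 [319.18562889 194.23952103] [ 0.1 -0.8 22.3]
[150 156 176 182 181 179 180 181 180 181 180 179 179 177 170 169 175 178
 178 176 180 173 147  88  50  59  56  55  53  53  58  53  51  50  52]
```

View pics/w4c.png

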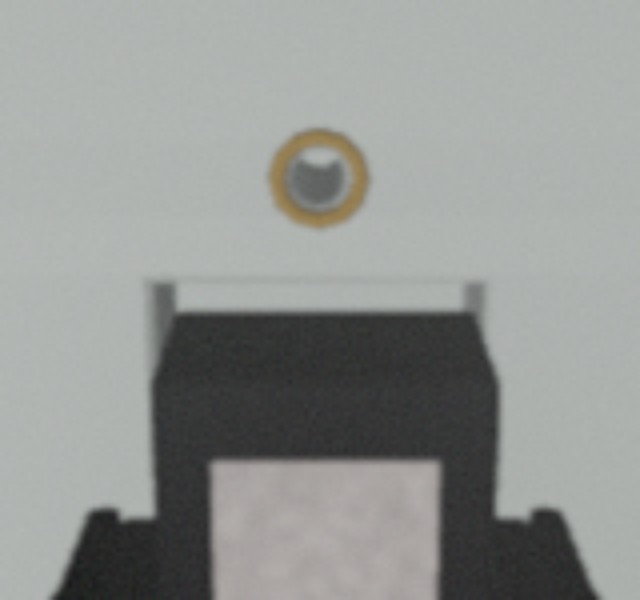

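Emit:
move_arm([
  [0.07,-0.02,-0.05],
  [0.07,-0.02,-0.05],
  [0.07,-0.02,-0.05],
  [0.07,-0.02,-0.05],
], turn=[0,0,0,0], jaw=[-1,-1,-1,-1])

```text
time: 6.75
position: [0.5892, 0.0226, 0.0698]
tool_rot: [3.095, -0.537, 0.0]
ft_force: [-0.2, 0.2, -1.3]
grip_width: 0.455
```

```bash
cat > chk.py <<'E'
from h import *
import sys
im,i=snap('wrist',sys.argv[1])
s=ctrl.get_state();R=Ro.from_rotvec(s['tool_rot']).as_matrix();tp=s['position']
go([.5867,.0215,.048],-.3435)
T=lambda uv,z:(R.T@(p2w(i,uv,z)-tp)*1000).round(1)
hsv=cv2.cvtColor(im,cv2.COLOR_RGB2HSV)
m=(hsv[150:215,300:345,1]>50).astype('u1');c=max(cv2.findContours(m,0,1)[0],key=cv2.contourArea);q,r=cv2.minEnclosingCircle(c);q=np.array(q)+[300,150]
zb=tp[2]-.0215
col=im[int(q[1])+16:260,322].max(1).astype(int);v=int(q[1])+16+np.where(col<115)[0][0]
row=im[v+3].max(1).astype(int);d=np.where(row[250:390]<115)[0]+250
print('bay centre',q,r,T(q,.045)-[48,0,0],'pack front',v,d[0],d[-1],T(((d[0]+d[-1]+1)/2,v),zb)-[32,0,0])
rw=im[v-4,250:390].max(1).astype(int);d=np.where(rw<160)[0]+250;print('rim cols',d)
E
python3 chk.py w5.png
```

```text
go dp [-0.064  0.063  0.725] turn 0.001 curyaw -0.343 pos [0.5891 0.0226 0.0697] tilt [ 2.e-04 -1.e-04 -1.e+00] F [-0.2  0.5 -1.4] w 0.458 t 6.8 q7 -2.14
bay centre [321.17630005 198.87572098] 11.877132415771484 [-2.6  0.1 24.8] pack front 228 282 360 [-1.5  0.2 21.5]
rim cols [279 280 281 282 283 284 285 357 358 359 360 361]
```

Emit:
move_arm([
  [-0.035,0,0],
  [-0.035,0,0.1],
  [-0.035,0,0.2],
  [-0.035,0,0.3],
  [-0.035,0,0.3],
], turn=[0,0,0,0,0], jaw=[-1,-1,-1,-1,-1])

```text
time: 7.3
position: [0.5876, 0.0229, 0.0599]
tool_rot: [3.095, -0.537, -0.002]
ft_force: [-1.1, 0.3, -1.2]
grip_width: 0.454
```

```bash
python3 chk.py w6.png
```

```text
go dp [-0.017  0.058  0.406] turn 0.002 curyaw -0.343 pos [0.5878 0.023  0.0602] tilt [-8.e-04  0.e+00 -1.e+00] F [ 0.6  1.1 -1.3] w 0.456 t 7.35 q7 -2.15
bay centre [320.60000038 199.40000153] 12.614377975463867 [-1.2 -0.1 15.2] pack front 228 279 360 [-1.6 -0.4 21.5]
rim cols []
```

Inside the bay mouth with no contact force; the pack is within 0.5 mm of centre. Continuing down.

Emit:
move_arm([
  [0,0,0.1],
  [0,0,0.2],
  [0,0,0.3],
  [0,0,0.38],
  [0,0,0.38],
], turn=[0,0,0,0,0], jaw=[-1,-1,-1,-1,-1])

```text
time: 7.85
position: [0.5877, 0.023, 0.0487]
tool_rot: [3.095, -0.537, -0.001]
ft_force: [-0.4, -0.3, -1.7]
grip_width: 0.46
```

Emit:
move_arm([
  [0,0,0],
  [0,0,0],
  [0,0,0],
], turn=[0,0,0], jaw=[-1,-1,-1])

```text
time: 8.15
position: [0.5882, 0.023, 0.0494]
tool_rot: [3.095, -0.537, 0.001]
ft_force: [0.7, -0.0, -0.8]
grip_width: 0.454
```

Emit:
move_arm([
  [0,0,0.06],
  [0,0,0.06],
  [0,0,0.06],
  [0,0,0.06],
  [0,0,0.06],
], turn=[0,0,0,0,0], jaw=[-1,-1,0.3,0.3,0.3])

```text
time: 8.65
position: [0.5884, 0.023, 0.0477]
tool_rot: [-3.095, 0.537, -0.001]
ft_force: [-0.4, 0.3, -0.1]
grip_width: 0.62
```

Emit:
move_arm([
  [0,0,0],
  [0,0,-0.5],
  [0,0,-1],
  [0,0,-1.5],
  [0,0,-1.5],
], turn=[0,0,0,0,0], jaw=[0.3,0.3,0.3,-1,-1])

```text
time: 9.15
position: [0.5905, 0.0232, 0.0962]
tool_rot: [-3.095, 0.537, -0.01]
ft_force: [-0.2, 0.3, -0.2]
grip_width: 0.542
```

Emit:
move_arm([
  [0,0,0],
  [0,0,0],
  [0,0,0],
  [0,0,0],
  [0,0,0],
], turn=[0,0,0,0,0], jaw=[-1,-1,-1,-1,-1])

```text
time: 9.65
position: [0.5878, 0.023, 0.092]
tool_rot: [3.095, -0.537, -0.001]
ft_force: [0.5, -0.8, -0.6]
grip_width: 0.1
```

```bash
python3 - <<'E'
from h import *
go([.5867,.0234,.055],-.3435)
im,i=snap('wrist','w7.png')
t,it=snap('top')
o=np.vstack([im[100:360,160:480,::-1],cv2.resize(t[170:270,260:383,::-1],(320,260))])
cv2.imwrite('pics/w7c.png',o)
E
```

```text
go dp [-4.000e-02 -1.000e-03  1.234e+00] turn 0.001 curyaw -0.343 pos [0.5878 0.023  0.092 ] tilt [-7.e-04  1.e-04 -1.e+00] F [ 0.5 -0.8 -0.6] w 0.1 t 9.65 q7 -2.13
```

View pics/w7c.png

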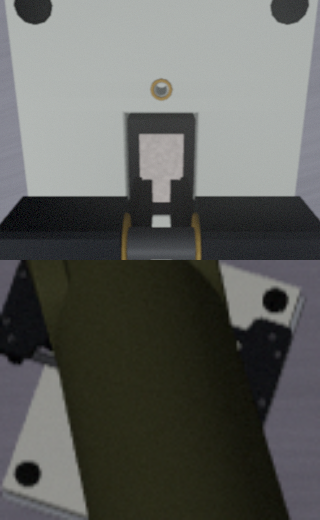

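The pack sits in the bay (crop (160,165)). Now pressing with shut fingers.

Emit:
move_arm([
  [-0.04,0,0.4],
  [-0.04,0,0.8],
  [-0.04,0,1.15],
  [-0.04,0,1.15],
  [-0.04,0,1.15],
], turn=[0,0,0,0,0], jaw=[-1,-1,-1,-1,-1])

```text
time: 10.25
position: [0.5866, 0.0234, 0.0573]
tool_rot: [3.095, -0.537, -0.002]
ft_force: [0.4, 0.0, 0.2]
grip_width: 0.005
```

Emit:
move_arm([
  [0,0,0.05],
  [0,0,0.1],
  [0,0,0.15],
  [0,0,0.2],
  [0,0,0.2],
], turn=[0,0,0,0,0], jaw=[-1,-1,-1,-1,-1])

```text
time: 10.75
position: [0.5868, 0.0233, 0.0518]
tool_rot: [3.095, -0.537, -0.0]
ft_force: [0.1, 0.0, -0.1]
grip_width: 0.006
```

Emit:
move_arm([
  [0,0,0.04],
  [0,0,0.08],
  [0,0,0.12],
  [0,0,0.12],
], turn=[0,0,0,0], jaw=[-1,-1,-1,-1])

```text
time: 11.15
position: [0.5872, 0.0234, 0.049]
tool_rot: [3.095, -0.537, 0.001]
ft_force: [-2.1, -0.7, 3.9]
grip_width: 0.003
```

Emit:
move_arm([
  [0,0,0.04],
  [0,0,0.08],
  [0,0,0.08],
], turn=[0,0,0], jaw=[-1,-1,-1])

```text
time: 11.45
position: [0.5872, 0.0234, 0.0465]
tool_rot: [3.095, -0.537, 0.001]
ft_force: [-1.4, -1.0, 4.9]
grip_width: 0.004
```

Emit:
move_arm([
  [0,0,0.04],
  [0,0,0.08],
  [0,0,0.08],
], turn=[0,0,0], jaw=[-1,-1,-1])

```text
time: 11.75
position: [0.5872, 0.0234, 0.0455]
tool_rot: [3.095, -0.537, 0.001]
ft_force: [-5.0, -0.4, 13.1]
grip_width: 0.006
```

Emit:
move_arm([
  [0,0,0.04],
  [0,0,0.08],
  [0,0,0.08],
], turn=[0,0,0], jaw=[-1,-1,-1])

```text
time: 12.05
position: [0.5872, 0.0234, 0.0454]
tool_rot: [3.094, -0.536, 0.001]
ft_force: [-10.7, -0.7, 27.5]
grip_width: 0.005
```

Emit:
move_arm([
  [0,0,-0.5],
  [0,0,-1.5],
  [0,0,-3],
  [0,0,-4],
  [0,0,-4],
], turn=[0,0,-1.7,-3.4,-5.1], jaw=[-1,-1,-1,-1,-1])

```text
time: 12.55
position: [0.5903, 0.0239, 0.1665]
tool_rot: [3.136, 0.169, 0.015]
ft_force: [-0.1, 0.8, -0.0]
grip_width: 0.001
```

```bash
python3 - <<'E'
from h import *
im,i=snap('wrist','w8.png')
R=Ro.from_rotvec(ctrl.get_state()['tool_rot']).as_matrix()
print(R.T@np.array([-.096,.281,0])/.03)
go([.491,.304,.2],-.39)
E
```

```text
[-2.1212816  -9.66820728 -0.01941107]
go dp [-2.178 -9.652 -1.219] turn 5.766 curyaw 0.113 pos [0.5888 0.0237 0.164 ] tilt [ 5.6e-03 -2.0e-04 -1.0e+00] F [ 0.5 -0.2 -0. ] w 0.005 t 12.6 q7 -1.66
```

View pics/w8.png

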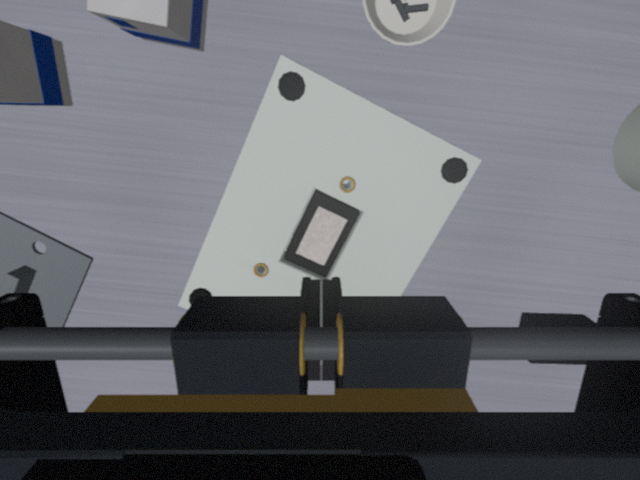

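The pack looks flush in the bay at (320,233), with no side walls visible. Moving to the cover with a half turn so that joint 7 stays in range.

Emit:
move_arm([
  [-2.2,-9.6,-1.2],
  [-2.2,-9.6,-1.2],
  [-2.2,-9.6,-1.2],
  [-2.2,-9.6,-1.2],
  [-2.2,-9.6,-1.2],
], turn=[-8.6,-8.6,-8.6,-8.6,-8.6], jaw=[1,1,1,1,1])

```text
time: 13.1
position: [0.5061, 0.2597, 0.1909]
tool_rot: [2.859, 1.302, -0.001]
ft_force: [1.2, 0.9, -1.1]
grip_width: 0.371
```

```bash
python3 - <<'E'
from h import *
go([.491,.304,.2],-.39)
E
```

```text
go dp [ 0.782 -1.35  -0.303] turn 14.261 curyaw 0.854 pos [0.5061 0.2597 0.1909] tilt [-5.e-04 -5.e-04 -1.e+00] F [ 1.2  0.9 -1.1] w 0.371 t 13.1 q7 -1.39
```

Emit:
move_arm([
  [0.78,-1.35,-0.3],
  [0.78,-1.35,-0.3],
  [0.78,-1.35,-0.3],
  [0.78,-1.35,-0.3],
  [0.78,-1.35,-0.3],
], turn=[-8.5,-8.5,-8.5,-8.5,-8.5], jaw=[1,1,1,1,1])

```text
time: 13.6
position: [0.4918, 0.3026, 0.1994]
tool_rot: [-2.192, -2.25, 0.002]
ft_force: [-0.6, 0.3, -0.4]
grip_width: 0.831
```

Emit:
move_arm([
  [0,0,0],
  [0,0,0],
  [0,0,0],
  [0,0,0],
  [0,0,0],
], turn=[-8.5,-8.5,-8.5,-8.5,-8.5], jaw=[1,1,1,1,1])

```text
time: 14.1
position: [0.4919, 0.3024, 0.1994]
tool_rot: [-1.228, -2.891, 0.001]
ft_force: [-0.6, 0.3, -0.1]
grip_width: 0.997
```

Emit:
move_arm([
  [0,0,0],
  [0,0,0],
  [0,0,0],
  [0,0,0],
  [0,0,0],
], turn=[-4.7,-4.7,-4.7,-4.7,-4.7], jaw=[1,1,1,1,1])

```text
time: 14.6
position: [0.492, 0.3025, 0.1997]
tool_rot: [-0.625, -3.078, 0.0]
ft_force: [0.3, -0.1, -0.6]
grip_width: 1.001
```

```bash
python3 - <<'E'
from h import *
go([.491,.304,.2],-.39)
im,i=snap('wrist','w9.png')
import pickle;pickle.dump(i,open('w9.pkl','wb'))
E
```

```text
go dp [ 0.05   0.034 -0.01 ] turn -0.119 curyaw 2.741 pos [0.492  0.3025 0.1997] tilt [-1.1e-03 -1.0e-04 -1.0e+00] F [ 0.3 -0.1 -0.6] w 1.001 t 14.6 q7 0.29
```

View pics/w9.png

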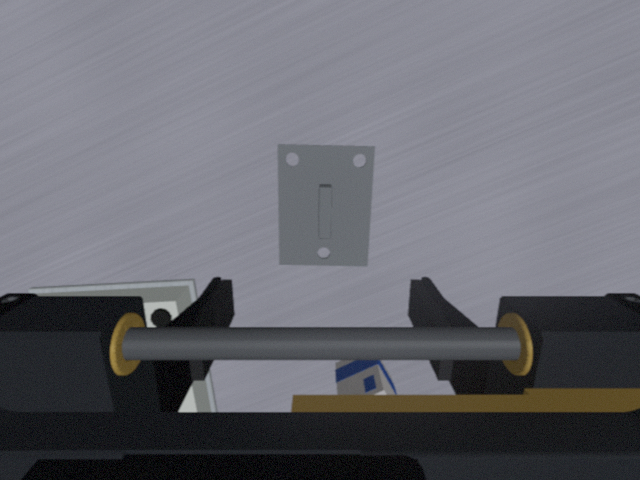

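The cover is between the fingers: the hole pair is at (292,159) and (359,160), the single hole at (323,252), the rib at (325,212).

```bash
python3 - <<'E'
from h import *
import pickle
i=pickle.load(open('w9.pkl','rb'));im=cv2.imread('pics/w9.png')
pts=[]
for u,v in [(359,160),(292,159),(323,252)]:
    g=cv2.GaussianBlur(im,(3,3),0)[v-11:v+12,u-11:u+12].mean(2);m=(g>140).astype('u1') if False else (g>(np.median(g)+g.max())/2).astype('u1')
    n,l,st,ce=cv2.connectedComponentsWithStats(m);k=l[11,11];q=ce[k]+[u-11,v-11];print(q,st[k]);pts.append(p2w(i,q,.004 if 0 else .002))
C,th,e=fit(pts);print(C,th,e)
for r in [(325,212)]: print('rib top',p2w(i,r,.026))
go([C[0],C[1],.2],th)
E
```

```text
[358.80327869 159.92622951] [  5   5  12  13 122]
[291.81451613 158.66129032] [  5   5  13  13 124]
[323.29268293 251.87804878] [ 6  7 12  9 82]
[0.49120455 0.30649675] -0.4198614630584601 0.00030362879012585386
rib top [0.49073486 0.30722609 0.026     ]
go dp [ 0.078  0.111 -0.003] turn 0.231 curyaw 2.742 pos [0.4921 0.3025 0.1999] tilt [-7.e-04 -2.e-04 -1.e+00] F [0.8 0.2 0.6] w 0.998 t 14.65 q7 0.29
```

Emit:
move_arm([
  [0.08,0.11,1.5],
  [0.08,0.11,3],
  [0.08,0.11,4.3],
  [0.08,0.11,5.2],
  [0.08,0.11,5.2],
], turn=[0.23,0.23,0.23,0.23,0.23], jaw=[0,0,0,0,0])

```text
time: 15.15
position: [0.4887, 0.3046, 0.0405]
tool_rot: [-0.651, -3.068, 0.008]
ft_force: [-0.7, -0.6, -0.4]
grip_width: 0.633
```

Emit:
move_arm([
  [0,0,0],
  [0,0,0],
  [0,0,0.2],
  [0,0,0.4],
  [0,0,0.4],
], turn=[0,0,0,0,0], jaw=[0,0,0,0,0])

```text
time: 15.65
position: [0.4911, 0.3061, 0.0319]
tool_rot: [-0.65, -3.073, 0.001]
ft_force: [-0.6, -0.1, -0.6]
grip_width: 0.502
```

```bash
python3 - <<'E'
from h import *
im,i=snap('wrist','w10.png')
go([.4912,.3065,.009],-.42)
E
```

```text
go dp [-0.001  0.005  0.771] turn 0.04 curyaw 2.725 pos [0.4911 0.3064 0.0321] tilt [-4.e-04 -4.e-04 -1.e+00] F [-0.3  0.2 -0.7] w 0.499 t 15.7 q7 0.15
```

Emit:
move_arm([
  [0,0,0.2],
  [0,0,0.4],
  [0,0,0.6],
  [0,0,0.74],
  [0,0,0.74],
], turn=[0,0,0,0,0], jaw=[0,0,0,0,0])

```text
time: 16.2
position: [0.4907, 0.3063, 0.0093]
tool_rot: [-0.649, -3.073, 0.001]
ft_force: [0.2, 0.3, 0.1]
grip_width: 0.505
```

Emit:
move_arm([
  [0,0,0.02],
  [0,0,0.02],
  [0,0,0.02],
  [0,0,0.02],
  [0,0,0.02],
], turn=[0,0,0,0,0], jaw=[0,-0.2,-1,-1,-1], grip_force=30)

```text
time: 16.7
position: [0.4914, 0.3067, 0.0097]
tool_rot: [0.649, 3.073, 0.0]
ft_force: [-0.1, 0.2, 0.0]
grip_width: 0.223
```

Emit:
move_arm([
  [0,0,0],
  [0,0,0],
  [0,0,0],
  [0,0,0],
  [0,0,0],
], turn=[0,0,0,0,0], jaw=[-1,-1,-1,-1,-1])

```text
time: 17.2
position: [0.4913, 0.3067, 0.0097]
tool_rot: [0.649, 3.074, -0.0]
ft_force: [0.4, -0.7, 0.8]
grip_width: 0.142
```

Emit:
move_arm([
  [0,0,-0.2],
  [0,0,-0.8],
  [0,0,-1.8],
  [0,0,-2.8],
  [0,0,-3.8],
], turn=[0,0,0,0,0], jaw=[-1,-1,-1,-1,-1])

```text
time: 17.7
position: [0.4911, 0.307, 0.126]
tool_rot: [0.648, 3.073, 0.001]
ft_force: [-0.2, 0.8, -0.7]
grip_width: 0.134
```

```bash
python3 - <<'E'
from h import *
go([.5866,.0234,.12],-.3434)
E
```

```text
go dp [-6.73  -7.363  0.197] turn -0.827 curyaw 2.726 pos [0.4911 0.307  0.126 ] tilt [ 6.e-04  4.e-04 -1.e+00] F [-0.2  0.8 -0.7] w 0.134 t 17.7 q7 0.22
```

Emit:
move_arm([
  [-1,-1.1,0],
  [-2.2,-2.4,0],
  [-3.4,-3.7,0],
  [-4.5,-4.9,0],
  [-5.5,-6.0,0],
], turn=[-0.2,-0.4,-0.6,-0.8,-0.8], jaw=[-1,-1,-1,-1,-1])

```text
time: 18.2
position: [0.57, 0.0734, 0.1251]
tool_rot: [0.54, 3.093, -0.0]
ft_force: [-0.3, 0.0, -1.3]
grip_width: 0.136
```

```bash
python3 - <<'E'
from h import *
go([.5866,.0234,.12],-.3434)
E
```

```text
go dp [-1.085 -1.382  0.173] turn -0.028 curyaw 2.796 pos [0.57   0.0734 0.1251] tilt [ 1.7e-03 -5.0e-04 -1.0e+00] F [-0.3  0.  -1.3] w 0.136 t 18.2 q7 0.72
```

Emit:
move_arm([
  [-0.5,-0.7,0.1],
  [-1.08,-1.38,0.3],
  [-1.08,-1.38,0.6],
  [-1.08,-1.38,0.6],
  [-1.08,-1.38,0.6],
], turn=[-0.03,-0.03,-0.03,-0.03,-0.03], jaw=[-1,-1,-1,-1,-1])

```text
time: 18.7
position: [0.5854, 0.0271, 0.1063]
tool_rot: [0.534, 3.096, 0.001]
ft_force: [0.6, 0.8, -1.2]
grip_width: 0.137
```

```bash
python3 - <<'E'
from h import *
go([.5866,.0234,.075],-.3434)
im,i=snap('wrist','w11.png')
import pickle;pickle.dump(i,open('w11.pkl','wb'))
sc,_=snap('scene','s11.png')
o=np.vstack([cv2.resize(im[60:340,160:480,::-1],None,fx=1.25,fy=1.25),cv2.resize(sc[200:300,280:400,::-1],(400,333))])[:600]
o=np.hstack([im[60:360,140:500,::-1],cv2.resize(sc[195:295,285:405,::-1],(360,300))])
cv2.imwrite('pics/w11c.png',o)
E
```

```text
go dp [-0.08  -0.105  1.043] turn 0.019 curyaw 2.8 pos [0.5854 0.0271 0.1063] tilt [ 2.e-04  8.e-04 -1.e+00] F [ 0.6  0.8 -1.2] w 0.137 t 18.7 q7 0.79
```

View pics/w11c.png

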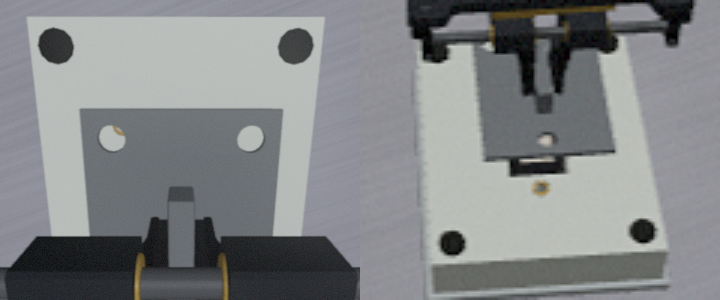

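Emit:
move_arm([
  [-0.08,-0.1,0.25],
  [-0.08,-0.1,0.5],
  [-0.08,-0.1,0.75],
  [-0.08,-0.1,1.0],
  [-0.08,-0.1,1.15],
], turn=[0,0,0,0,0], jaw=[-1,-1,-1,-1,-1])

```text
time: 19.3
position: [0.5865, 0.0218, 0.0699]
tool_rot: [-0.537, -3.094, 0.0]
ft_force: [0.5, -0.7, -1.2]
grip_width: 0.134
```

Emit:
move_arm([
  [0,0,0],
  [0,0,0],
  [0,0,0],
], turn=[0,0,0], jaw=[-1,-1,-1])

```text
time: 19.6
position: [0.5873, 0.0219, 0.0714]
tool_rot: [0.537, 3.095, 0.0]
ft_force: [-0.9, 0.5, -0.5]
grip_width: 0.133
```

```bash
python3 - <<'E'
from h import *
go([.5866,.0234,.065],-.3434)
im,i=snap('wrist','w12.png')
import pickle;pickle.dump((i,ctrl.get_state()),open('w12.pkl','wb'))
go([.5866,.0234,.065],-.3434)
cv2.imwrite('pics/w12c.png',cv2.resize(im[150:350,210:430,::-1],None,fx=3,fy=3,interpolation=cv2.INTER_CUBIC)[:600])
E
```

```text
go dp [0.041 0.04  0.215] turn -0.005 curyaw 2.798 pos [0.5873 0.0219 0.0714] tilt [ 7.e-04  0.e+00 -1.e+00] F [-0.9  0.5 -0.5] w 0.133 t 19.6 q7 0.77
go dp [0.043 0.042 0.216] turn -0.006 curyaw 2.798 pos [0.5874 0.0218 0.0715] tilt [ 8.e-04 -0.e+00 -1.e+00] F [ 0.6  0.  -1.2] w 0.139 t 19.65 q7 0.77
```

View pics/w12c.png

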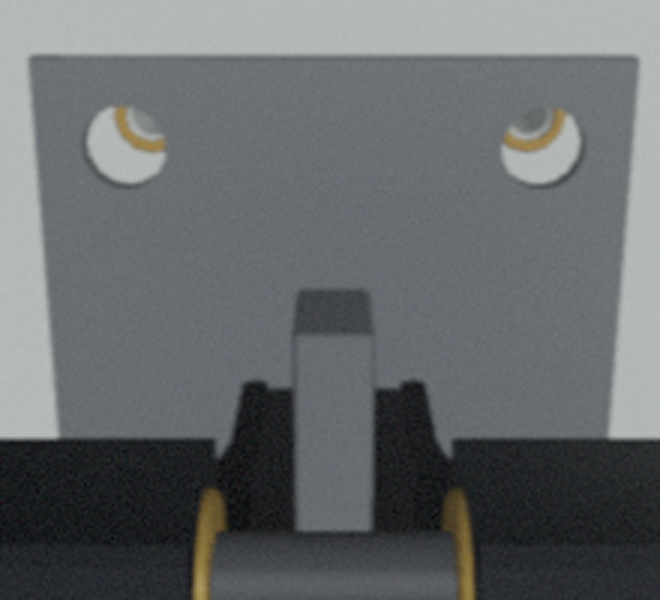

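Both holes of the cover show their brass-rimmed threads, shifted in the crop (holes about (127,145) and (541,145), threads about (147,119) and (533,119)). Most of that shift is parallax, so I'll compute it.

```bash
cat > al.py <<'E'
from h import *
from scipy.optimize import least_squares
import sys
def align(im,i,s,off=.0097):
    R=Ro.from_rotvec(s['tool_rot']).as_matrix();tp=s['position'];zt=tp[2]-off+.004
    L=lambda p:R.T@(p-tp)*1000
    hsv=cv2.cvtColor(im,cv2.COLOR_RGB2HSV)
    C=np.array([.5866,.0234]);th=-.3434;c,sn=np.cos(th),np.sin(th)
    ph,pt=[],[]
    for y in (.033,-.033):
        # expected plate hole pixel; segment hole (not plate grey) 
        P=np.r_[tp[:2]+[c*-.048-sn*y,sn*-.048+c*y],zt];u,v=w2p(i,P).astype(int)
        w=im[v-26:v+27,u-26:u+27];sat=hsv[v-26:v+27,u-26:u+27,1];g=w.max(2).astype(int)
        m=((g>145)|(sat>70)).astype('u1')
        n,l,st,ce=cv2.connectedComponentsWithStats(m)
        k=l[26,26]
        if k==0:k=1+np.argmax(st[1:,4]*(st[1:,4]<1500))
        cn=max(cv2.findContours((l==k).astype('u1'),0,1)[0],key=cv2.contourArea)
        q=np.array(cv2.minEnclosingCircle(cn)[0])+[u-26,v-26];r=cv2.minEnclosingCircle(cn)[1]
        hp=p2w(i,q,zt);ph.append(L(hp))
        vv,uu=np.nonzero((sat>70)&(l==k)); 
        if len(vv)<5: vv,uu=np.nonzero((sat>70)&(np.hypot(*(np.mgrid[-26:27,-26:27]))<14))
        B=np.array([p2w(i,(a+u-26,b+v-26),.045)[:2] for a,b in zip(uu,vv)])
        e0=C+[c*-.048-sn*y,sn*-.048+c*y]
        f=least_squares(lambda x:np.hypot(*(B-x).T)-RB,e0) # mean ring radius
        pt.append(L(np.r_[f.x,.045]))
        print('hole',q.round(1),round(r,1),ph[-1].round(1),'thread',pt[-1].round(1),'n',len(B),'rms',np.sqrt((f.fun**2).mean())*1000)
    ph,pt=np.array(ph),np.array(pt);d=pt-ph
    print('shift mm (tool x,y)',d.mean(0)[:2].round(2),'each',d[:,:2].round(2).tolist(),'dist',np.linalg.norm(ph[0]-ph[1]).round(1),np.linalg.norm((pt[0]-pt[1])[:2]).round(1))
RB=.0045
E
python3 - <<'E'
import pickle,al
from h import *
i,s=pickle.load(open('w12.pkl','rb'));im=cv2.imread('pics/w12.png')[:,:,::-1].copy()
# ring mean radius from the full view w2
j=pickle.load(open('w2.pkl','rb'));w=cv2.imread('pics/w2.png');h=cv2.cvtColor(w,cv2.COLOR_BGR2HSV)
for u,v in [(273,195),(358,195),(315,58)]:
    yy,xx=np.nonzero(h[v-12:v+13,u-12:u+13,1]>70);B=np.array([p2w(j,(a+u-12,b+v-12),.045)[:2] for a,b in zip(xx,yy)])
    print('ring',B.mean(0),np.hypot(*(B-B.mean(0)).T).mean())
al.align(im,i,s)
E
```

```text
ring [0.55229992 0.07065775] 0.005255911721734371
ring [0.53054875 0.00866197] 0.005265905625631029
ring [0.63167626 0.00748437] 0.005274613843667791
hole [390. 198.] 13.6 [48.3 32.4  5.7] thread [48.7 34.5 26.5] n 75 rms 0.5102594307820508
hole [252.2 197.2] 13.8 [ 48.7 -32.    5.7] thread [ 48.8 -32.4  26.5] n 70 rms 0.49086288966785
shift mm (tool x,y) [0.25 0.84] each [[0.4, 2.05], [0.11, -0.36]] dist 64.5 66.9
```

```bash
sed -i 's/^RB=.*/RB=.00526/' al.py && python3 - <<'E'
import pickle,al
from h import *
i,s=pickle.load(open('w12.pkl','rb'));im=cv2.imread('pics/w12.png')[:,:,::-1].copy()
al.align(im,i,s)
# hand estimates
R=Ro.from_rotvec(s['tool_rot']).as_matrix();tp=s['position']
for a in [(126.5,145.5),(541.5,145.5)]:
    print('hole hand',(R.T@(p2w(i,(a[0]/3+210,a[1]/3+150),tp[2]-.0057)-tp)*1000).round(1))
for y in (.033,-.033):
    c,sn=np.cos(-.3434),np.sin(-.3434)
    P=np.array([.5866+c*-.048-sn*y,.0234+sn*-.048+c*y,.045]);q=w2p(i,P);print('thread pred crop',((q-[210,150])*3).round(0),(R.T@(P-tp)*1000).round(1))
E
```

```text
hole [390. 198.] 13.6 [48.3 32.4  5.7] thread [49.5 34.1 26.5] n 75 rms 0.44412712753205313
hole [252.2 197.2] 13.8 [ 48.7 -32.    5.7] thread [ 49.5 -31.8  26.4] n 70 rms 0.46695482354846113
shift mm (tool x,y) [1.02 0.94] each [[1.24, 1.62], [0.8, 0.25]] dist 64.5 65.8
hole hand [ 48.1 -32.1   5.7]
hole hand [48.  32.7  5.7]
thread pred crop [529. 116.] [49.3 34.2 26.5]
thread pred crop [150. 116.] [ 49.3 -31.8  26.4]
```

Emit:
move_arm([
  [0.037,0.033,0.07],
  [0.037,0.033,0.14],
  [0.037,0.033,0.19],
  [0.037,0.033,0.19],
  [0.037,0.033,0.19],
], turn=[0,0,0,0,0], jaw=[-1,-1,-1,-1,-1])

```text
time: 20.15
position: [0.5863, 0.023, 0.0653]
tool_rot: [-0.538, -3.095, -0.0]
ft_force: [0.5, -0.7, -1.4]
grip_width: 0.132
```

Emit:
move_arm([
  [0,0,0],
  [0,0,0],
  [0,0,0],
], turn=[0,0,0], jaw=[-1,-1,-1])

```text
time: 20.45
position: [0.5864, 0.023, 0.0654]
tool_rot: [0.538, 3.095, -0.0]
ft_force: [-0.5, -0.3, -1.4]
grip_width: 0.135
```

```bash
python3 - <<'E'
import al
from h import *
im,i=snap('wrist','w13.png');s=ctrl.get_state()
al.align(im,i,s);go([.5867,.0233,.065],-.3434)
cv2.imwrite('pics/w13c.png',cv2.resize(im[150:350,210:430,::-1],None,fx=3,fy=3,interpolation=cv2.INTER_CUBIC)[:600])
E
```

```text
hole [389.5 197.5] 13.5 [48.4 32.2  5.7] thread [48.  33.3 20.4] n 109 rms 0.4814430501182611
hole [252.2 197.2] 13.8 [ 48.6 -32.1   5.7] thread [ 48.1 -32.6  20.4] n 104 rms 0.4756674887867769
shift mm (tool x,y) [-0.43  0.26] each [[-0.39, 1.07], [-0.47, -0.55]] dist 64.3 65.9
go dp [-0.008  0.012  0.014] turn -0.006 curyaw 2.798 pos [0.5864 0.023  0.0654] tilt [ 1.e-04 -0.e+00 -1.e+00] F [ 1.   0.5 -1.3] w 0.133 t 20.5 q7 0.77
```

View pics/w13c.png

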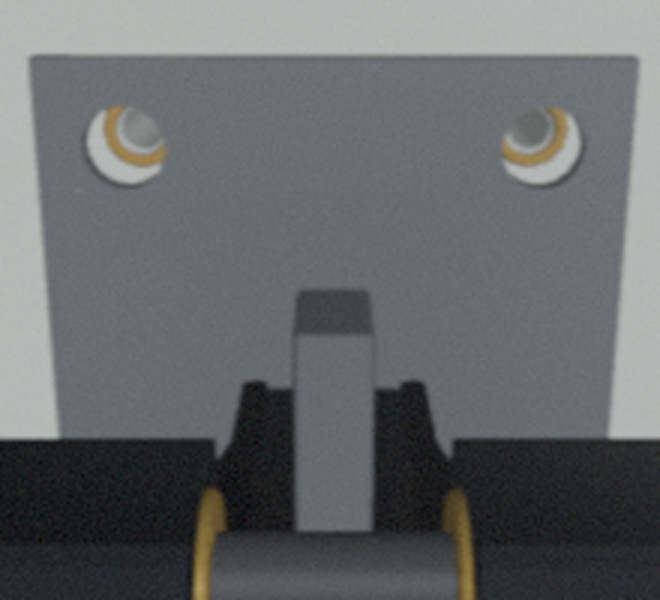

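```bash
python3 -c "
from h import *
go([.5867,.0233,.065],-.3434)
print(ctrl.close_job())"
```

```text
go dp [-0.008  0.012  0.014] turn -0.006 curyaw 2.798 pos [0.5864 0.023  0.0654] tilt [ 1.e-04 -0.e+00 -1.e+00] F [ 1.   0.5 -1.3] w 0.133 t 20.5 q7 0.77
the job is handed in; nothing more can be done
None
```

The job is handed in at 20.5 s of the 64 s allowed. The pack is pressed into the bay and the arm is holding the cover above it.

- **Pack:** I took the pack farthest to the robot's right and set it in the bay. I pressed it with the fingers shut until it stopped. The fingertips then read 45.4 mm against the 45 mm face, with 27 N at the end. A picture taken afterwards showed no pack sides above the face, so it looks flush.
- **Cover:** It is held level by the rib with a 30 N grip. From the fingertip height, its underside is about 10.7 mm above the bay face.
- **Hole alignment:** In the last wrist picture, threads a and b show through their holes, off by about 0.4 mm along x and 0.3 mm along y on average. Hole c is hidden by the gripper, so its alignment follows only from the cover's position and heading.
- **Disagreement:** The same picture measured the two holes 64.3 mm apart instead of 66 mm. I put this mostly down to the hole walls cutting off the outer edges, and did not correct for it. Because of it, the single-hole offsets across the cover were larger, +1.1 mm at one hole and -0.6 mm at the other.
- **Other things:** The paths kept clear of the cartons, the jug and the dish, and I felt no contact with them. I did not take a final picture to confirm they had not moved.

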